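# Return mixed reagents and glassware to their segregated racks

## Task

Clear the bench by putting each kind back in its own rack: the two amber dropper bottles into the rack with small wells, the two white powder jars into the empty rack with two large wells, and the loose beaker into the free well beside the other beaker. Put one thing in each well, carry everything upright and set it down gently, not dropped, so that it stands flat on the rack's base plate. Leave the beaker that is already racked standing in its well.

Things in the scene. Friction and masses are not known exactly. Their poses are not given: they have to be found in the camera images.
- bottle_rack: Bottle rack with two small empty wells, which only the bottles fit: two white plates on steel posts, fixed. Origin: centre of the underside; z up, y along the row of wells and roughly towards the robot. Things stand on the base plate, 10 mm above the origin; the holed plate's top is at 32 mm. 62 mm (x) by 118 mm (y); hole diameter 50 mm, well centres at y = -28 and +28 mm, x = 0.
- jar_rack: Jar rack with two large empty wells: two white plates on steel posts, fixed. Origin: centre of the underside; z up, y along the row of wells and roughly towards the robot. Things stand on the base plate, 10 mm above the origin; the holed plate's top is at 32 mm. 88 mm (x) by 170 mm (y); hole diameter 76 mm, well centres at y = -41 and +41 mm, x = 0.
- glass_rack: Glassware rack with two large wells, one holding a beaker: two white plates on steel posts, fixed. Origin: centre of the underside; z up, y along the row of wells and roughly towards the robot. Things stand on the base plate, 10 mm above the origin; the holed plate's top is at 32 mm. 84 mm (x) by 162 mm (y); hole diameter 72 mm, well centres at y = -39 mm (occupied) and +39 mm (free), x = 0.
- bottle_black_cap: Loose bottle standing on the worktop, with a black cap: amber glass dropper bottle, 34 mm diameter, 82 mm tall, straight body up to 50 mm height and narrower above, 45 g; origin at the centre of its underside, z up. Behind the racks, right of y = 0.12, is a stool: legs from x = 0.59, the underside of its seat 0.52 m up from x = 0.57
- bottle_white_cap: Loose bottle standing on the worktop, with a white cap: amber glass dropper bottle, 34 mm diameter, 82 mm tall, straight body up to 50 mm height and narrower above, 45 g; origin at the centre of its underside, z up. The left post of the opening stands at x = 0.43 to 0.50, y = 0.37
- jar_tall: Loose taller white plastic powder jar with a white screw lid, 58 mm diameter, 87 mm tall, 0.16 kg; straight body up to 71 mm; origin at the centre of its underside, z up
- jar_short: Loose shorter white plastic powder jar with a brown screw lid, 53 mm diameter, 77 mm tall, 0.13 kg; straight body up to 61 mm; origin at the centre of its underside, z up
- beaker: Loose empty clear glass beaker, 68 mm tall, open at the top, 52 mm wide along its own x; its small pouring lip points along its own -y, 28 mm from the axis; 55 g; origin at the centre of its underside, z up. Grip it from outside, clear of the lip. Things that start right of y = -0.2 stand before a hotplate, 75 mm high, front at x = 0.484
- racked_beaker: The beaker that already stands in the glassware rack, to be left there; the same kind as the loose one, 52 x 55 x 68 mm; origin at the centre of its underside, z up

How it is judged (in metres and radians):
At the end, for the whole second after the job is handed in: Each bottle stands in a well of the bottle rack, each jar of the jar rack, each beaker of the glassware rack: underside 5 to 14 mm above the rack's, within 14 mm (large wells 17 mm) of the row's centre line, leaning under 0.1 rad, at rest; the beaker already racked included (x of bottle_black_cap in the frame of bottle_rack between -0.014 and 0.014 m and y of bottle_black_cap in the frame of bottle_rack between -0.042 and 0.042 m and z of bottle_black_cap in the frame of bottle_rack between 0.005 and 0.014 m and angle between each of bottle_black_cap, bottle_white_cap, jar_tall, jar_short, beaker, racked_beaker's own z axis and vertical below 0.1 rad and linear speed of each of bottle_black_cap, bottle_white_cap, jar_tall, jar_short, beaker, racked_beaker below 0.02 m/s and angular speed of each of bottle_black_cap, bottle_white_cap, jar_tall, jar_short, beaker, racked_beaker below 0.2 rad/s and x of bottle_white_cap in the frame of bottle_rack between -0.014 and 0.014 m and y of bottle_white_cap in the frame of bottle_rack between -0.042 and 0.042 m and z of bottle_white_cap in the frame of bottle_rack between 0.005 and 0.014 m and x of jar_tall in the frame of jar_rack between -0.017 and 0.017 m and y of jar_tall in the frame of jar_rack between -0.062 and 0.062 m and z of jar_tall in the frame of jar_rack between 0.005 and 0.014 m and x of jar_short in the frame of jar_rack between -0.017 and 0.017 m and y of jar_short in the frame of jar_rack between -0.062 and 0.062 m and z of jar_short in the frame of jar_rack between 0.005 and 0.014 m and x of beaker in the frame of glass_rack between -0.017 and 0.017 m and y of beaker in the frame of glass_rack between -0.062 and 0.062 m and z of beaker in the frame of glass_rack between 0.005 and 0.014 m and x of racked_beaker in the frame of glass_rack between -0.017 and 0.017 m and y of racked_beaker in the frame of glass_rack between -0.062 and 0.062 m and z of racked_beaker in the frame of glass_rack between 0.005 and 0.014 m); the robot touches nothing.
It fails at once if a bottle, jar or beaker is tipped over (leans more than 0.7 rad) (angle between any of bottle_black_cap, bottle_white_cap, jar_tall, jar_short, beaker, racked_beaker's own z axis and vertical above 0.7 rad).
It fails at once if a thing is dropped: out of the fingers and faster than 0.7 m/s, as after a fall of 25 mm ((linear speed of bottle_black_cap above 0.7 m/s and contact force between the fingers and bottle_black_cap below 0.05 N) or (linear speed of bottle_white_cap above 0.7 m/s and contact force between the fingers and bottle_white_cap below 0.05 N) or (linear speed of jar_tall above 0.7 m/s and contact force between the fingers and jar_tall below 0.05 N) or (linear speed of jar_short above 0.7 m/s and contact force between the fingers and jar_short below 0.05 N) or (linear speed of beaker above 0.7 m/s and contact force between the fingers and beaker below 0.05 N)).
It fails at once if the beaker that was already racked is lifted out of its well (raised by 20 mm) (z of racked_beaker in the frame of glass_rack above 0.03 m).
It also fails if it takes over 141 s, if anything falls off the work surface, if the arm or the gripper's body presses on something with over 40 N, if the wrist force passes 120 N, or if a joint passes its speed limit or range.

## Robot

A 7-joint arm with a two-finger parallel gripper is mounted at the origin on a cart in front of the work surface, level with it; the furniture and walls round the work are solid. World frame = base frame: x ahead of the robot, y to its left, z up, the work surface at z = 0. Lengths are in m, angles in degrees, forces in N, time in s.
With the tool pointing down it reaches from about 0.35 to 0.9 m from the base axis. Payload 8.1 kg.
Tool frame: the origin (TCP) lies at the very end of the fingers, on their centre line; the grasp point (between the pads) lies 19 mm behind it; z points along the fingers, y is the line along which they close (so a half turn about z gives the same grasp; the last joint's range is limited). The gripper opens to 85 mm and grips with 20 to 120 N. Pads are 22 mm wide; open, the fingers measure 114 mm over their backs; the gripper's body (76 mm by 85 mm) begins 54 mm behind the grasp point. The pads swing forward as they close: fully open they stand 13 mm farther back than shut.
Start: joints at [62.59, 24.895, 1.432, 90.138, -0.665, 64.973, -4.303], TCP at [0.229, -0.581, 0.207] pointing down, gripper open.
Joint ranges: [-149.89, 149.89], [-25.12, 119.58], [-72.63, 75.52], [4.76, 147.25], [-75.54, 255.54], [6.69, 114.76], [-157.13, 157.13]. Speed limits (degrees/s): [127.2, 127.2, 172.46, 172.46, 180, 180, 180].

## Interface

Orientations are given as a 3x3 rotation matrix whose columns are the frame's x, y, z axes.
In Python, from station import ctrl gives the robot as it stands.
- The arm moves only by the shell command python3 -m crank 'ROWS'. ROWS is JSON, a list of rows, each an object of numbers: "x", "y", "z": the shift along the world's x, y, z in units of 25 mm (1.0 is 25 mm); "twist": the turn about the world's z in units of 8 degrees (1.0 is 8 degrees); "hand": the closure, from 0 (fully open) to 1 (shut). In form: [{"x": .., "y": .., "z": .., "twist": .., "hand": ..}, ...]. A call has 1 to 5 rows; each row is the pose to reach, as a shift and turn from the pose commanded when the call began; what a row does not reach only later rows make up. A row lasts 1/8 s, in which the tool goes at most 62.5 mm and 10.7 degrees, less where a joint would pass 70% of its speed; a pose out of reach is approached as far as the arm can. A call with a gripper value outside its range is refused whole. The fingers move at their own pace and stop on an object; the grip force is fixed at half the most. Time passes only in rows, so rows that repeat a pose let the fingers close. It gives the time, the measured TCP pose, the force, the opening and the grip force at its end, in the units of the state.
- ctrl.get_state(): the state, without advancing time (a new reading comes with each control period).
- ctrl.capture(name): name is "scene" or "top" or "wrist"; returns a dict with "image" (480x640x3 uint8, blue, green, red), "depth" (480x640 float32, m along the optical axis (not along the pixel's ray), 0 where there is no reading), "intrinsics" (3x3 intrinsics, pixels), "T" (4x4, takes a point from camera to world coordinates). Camera axes: x right, y up, looking along -z (the intrinsics and any distortion apply to the point x, -y, -z); pixel columns grow to the right and rows downward; lengths in m; the calibration is good to about 2 mm. The wrist camera is an equidistant fisheye: a pixel r from the principal point sees the ray r / f radians off the axis. A picture is of the moment at which its call begins.
- ctrl.job_done(): hands the job in; it is judged then, once.
The state is a dict: "time": time; "joint_pos": joint angles; "joint_velocities": joint speeds; "tau": joint torques, N m; "ee_pos": TCP position; "tool_rot": TCP orientation; "contact_force": force on the tool from outside, world axes, zero at the start; "ft_torque": the same for the moment, N m; "gripper_width": finger opening in m; "finger_force": force on a finger pad.
Only numpy, scipy, OpenCV 4.12 (cv2) and the standard library are available. Lean on these libraries where they do the work, as an engineer would, in place of code of your own. Each camera call takes 0.05 s, during which the arm holds its last target. There are 200 camera calls.

## Working session

There is one attempt and no reset: what is moved stays moved. The work goes in short steps, Python scripts to look and compute and a shell command to move; the robot and the scene stay as the last step left them, time stands still between calls to the robot, and variables do not carry over. Pictures are saved under pics/ and viewed, at most 14 in all, crops included, and the job is handed in when it is done.

```bash
ls; mkdir -p pics; python3 - <<'E'
from station import ctrl
import cv2,numpy as np
s=ctrl.get_state();print(s)
for n in("scene","top"):
    c=ctrl.capture(n);cv2.imwrite(f"pics/{n}0.png",c["image"]);np.savez(f"{n}0.npz",**c);print(n,c["intrinsics"],c["T"])
E
```

```text
pics
{'time': 0.0, 'joint_pos': array([62.59296145, 24.93614437,  1.43154086, 90.19147232, -0.66669637,
       64.97489051, -4.3034476 ]), 'joint_velocities': array([-0.06183852, -0.01449578, -0.03783716,  0.10021996,  0.0297212 ,
        0.00935919,  0.03411417]), 'tau': array([-6.60014630e-04, -6.70468783e+01,  1.02449130e+00, -3.16217780e+01,
        1.54732307e-02,  1.24171469e-02, -1.63049725e-05]), 'ee_pos': array([ 0.22908661, -0.58088023,  0.20621348]), 'tool_rot': array([[ 9.30273995e-01,  3.66864803e-01, -7.13810910e-04],
       [ 3.66865478e-01, -9.30272825e-01,  1.48067341e-03],
       [-1.20831934e-04, -1.63930455e-03, -9.99998649e-01]]), 'contact_force': array([ 0.24596774,  0.42142307, -0.02812191]), 'ft_torque': array([0.01041467, 0.04840079, 0.0747272 ]), 'finger_force': 0.0, 'gripper_width': 0.08538840970887723}
scene [[477.54710662   0.         326.39168908]
 [  0.         477.54710662 246.76895097]
 [  0.           0.           1.        ]] [[-0.73429436  0.50199375 -0.45696178  0.10834442]
 [-0.67882898 -0.54128751  0.49618449  0.37136353]
 [ 0.0017338   0.67454437  0.73823227  0.74355132]
 [ 0.          0.          0.          1.        ]]
top [[498.64580168   0.         319.84757059]
 [  0.         498.64580168 233.66178748]
 [  0.           0.           1.        ]] [[-8.92916207e-04  9.94560813e-01 -1.04153698e-01  4.30714569e-01]
 [-9.99722436e-01 -3.33986244e-03 -2.33215716e-02 -8.32988349e-02]
 [-2.35425803e-02  1.04103965e-01  9.94287741e-01  1.10059354e+00]
 [ 0.00000000e+00  0.00000000e+00  0.00000000e+00  1.00000000e+00]]
```

View pics/top0.png

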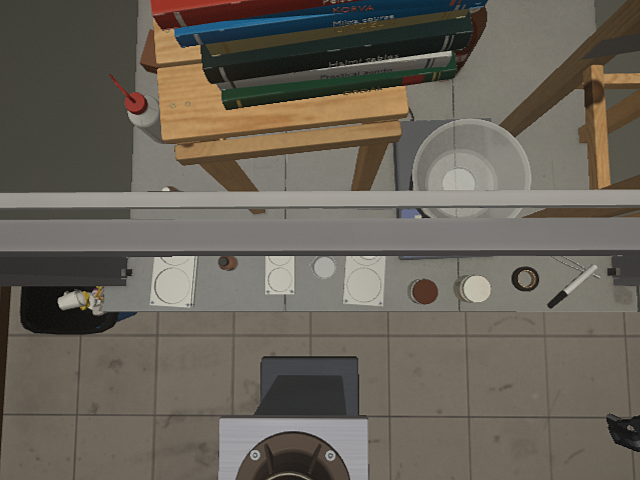

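View pics/scene0.png

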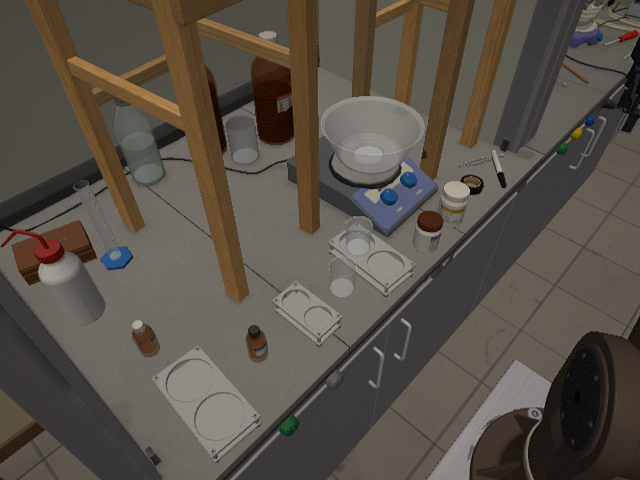

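Top view: image up is +x and left is +y. The jar rack is at (173,280), the black-cap bottle at (227,262), the bottle rack at (280,275), the loose beaker at (324,267), the glass rack at (363,280), the brown-lid jar at (423,291) and the white jar at (475,289). Lintel beams cross rows 190-285. In the scene view the white-cap bottle is at (146,338) and the black-cap bottle at (257,343). The racked beaker is at (358,238) and the loose one at (342,278).

```bash
cat > h.py <<'E'
import numpy as np,cv2
def load(n): return dict(np.load(n+".npz"))
def ray(c,u,v):
    K=c["intrinsics"];T=c["T"];d=np.array([(u-K[0,2])/K[0,0],-(v-K[1,2])/K[1,1],-1.])
    return T[:3,3],T[:3,:3]@d
def onz(c,u,v,z):
    o,d=ray(c,u,v);return o+d*(z-o[2])/d[2]
def pts(c):
    v,u=np.mgrid[:480,:640];K=c["intrinsics"]
    P=np.stack([(u-K[0,2])/K[0,0],-(v-K[1,2])/K[1,1],-np.ones(u.shape)],-1)*c["depth"][...,None]
    return P@c["T"][:3,:3].T+c["T"][:3,3]
def proj(c,p):
    q=c["T"][:3,:3].T@(np.asarray(p)-c["T"][:3,3]);K=c["intrinsics"]
    return K[0,2]+K[0,0]*q[0]/-q[2],K[1,2]+K[1,1]*q[1]/q[2]
E
python3 - <<'E'
from h import *
np.set_printoptions(precision=3,suppress=True)
t=load("top0");s=load("scene0");P=pts(t);S=pts(s)
for u,v in[(320,195),(320,203),(320,210),(320,216),(320,222),(320,235),(320,250),(320,254),(60,270),(100,260),(125,272),(640-25,270),(300,265),(300,308),(300,313),(550,280),(400,130),(480,250)]:print("top",u,v,P[v,u])
hsv=cv2.cvtColor(s["image"],cv2.COLOR_BGR2HSV)
# scene height bands per object: boxes
for n,(a,b,x,y) in dict(white=(125,315,170,360),black=(240,320,275,365),jshort=(410,205,448,255),jtall=(438,178,472,222),beak=(325,250,360,300),rbeak=(340,213,378,262)).items():
    q=S[b:y,a:x].reshape(-1,3);q=q[q[:,2]>0.02]
    if n=="beak" or n=="rbeak": q=q[q[:,2]>.045]
    m=q[q[:,2]>q[:,2].max()-.008]
    print(n,len(q),"zmax",q[:,2].max(),"ext",q.min(0),q.max(0),"topmean",m.mean(0),len(m))
for n,a in dict(jar=(145,255,200,308),bot=(262,255,297,296),gl=(340,255,390,308)).items():
    m=np.zeros((480,640),bool);m[a[1]:a[3],a[0]:a[2]]=1
    k=m&(abs(P[...,2]-.032)<.006)
    q=P[k];print(n,len(q),np.median(q[:,2]),cv2.minAreaRect((q[:,:2]*1000).astype(np.float32)),q.min(0),q.max(0))
E
python3 - <<'E'
import cv2
i=cv2.imread('pics/top0.png')[170:315,130:550]
a=cv2.resize(i,(800,276),interpolation=cv2.INTER_CUBIC)
s=cv2.imread('pics/scene0.png')[170:470,110:500]
b=cv2.resize(s,(416,320),interpolation=cv2.INTER_CUBIC)
import numpy as np
o=np.zeros((596,800,3),np.uint8);o[:276]=a;o[276:596,:416]=b;cv2.imwrite('pics/crop0.png',o)
E
```

```text
top 320 195 [ 0.483 -0.077  0.819]
top 320 203 [ 0.478 -0.077  0.82 ]
top 320 210 [ 0.599 -0.058  0.002]
top 320 216 [ 0.585 -0.058  0.001]
top 320 222 [ 0.468 -0.077  0.809]
top 320 235 [ 0.46  -0.077  0.809]
top 320 250 [ 0.452 -0.077  0.81 ]
top 320 254 [ 0.451 -0.076  0.779]
top 60 270 [0.458 0.372 0.273]
top 100 260 [0.482 0.371 0.132]
top 125 272 [0.461 0.36  0.037]
top 615 270 [ 0.463 -0.677  0.039]
top 300 265 [ 0.477 -0.014  0.   ]
top 300 308 [ 0.383 -0.014  0.003]
top 300 313 [ 0.326  0.04  -0.852]
top 550 280 [ 0.443 -0.556  0.004]
top 400 130 [ 0.604 -0.16   0.555]
top 480 250 [ 0.452 -0.17   0.806]
white 617 zmax 0.7435513167854598 ext [0.108 0.246 0.02 ] [0.637 0.371 0.744] topmean [0.108 0.371 0.744] 9
black 562 zmax 0.7435513167854598 ext [0.108 0.124 0.02 ] [0.495 0.371 0.744] topmean [0.108 0.371 0.744] 6
jshort 1031 zmax 0.7435513167854598 ext [ 0.108 -0.358  0.02 ] [0.501 0.371 0.744] topmean [0.108 0.371 0.744] 10
jtall 1071 zmax 0.7435513167854598 ext [ 0.108 -0.499  0.02 ] [0.47  0.371 0.744] topmean [0.108 0.371 0.744] 8
beak 472 zmax 0.7435513167854598 ext [ 0.108 -0.094  0.045] [0.499 0.371 0.744] topmean [0.108 0.371 0.744] 6
rbeak 692 zmax 0.7435513167854598 ext [ 0.108 -0.19   0.045] [0.54  0.371 0.744] topmean [0.108 0.371 0.744] 8
jar 930 0.03248527183075556 ((443.17547607421875, 260.0604248046875), (89.49368286132812, 109.26921081542969), 86.35930633544922) [0.386 0.213 0.026] [0.495 0.307 0.038]
bot 522 0.03291203009598165 ((455.3040771484375, 29.4498348236084), (79.42166900634766, 61.01832962036133), 0.15497906506061554) [ 0.416 -0.001  0.027] [0.495 0.06  0.038]
gl 848 0.03274438654238321 ((444.26263427734375, -151.59939575195312), (83.97193908691406, 105.13811492919922), 86.23176574707031) [ 0.39  -0.196  0.027] [ 0.494 -0.107  0.038]
```

View pics/crop0.png

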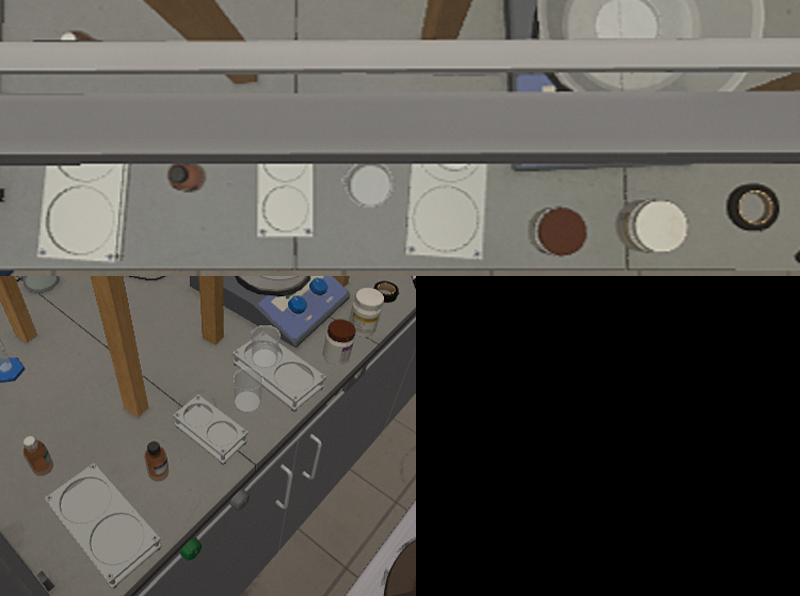

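The crop confirms the layout: in the scene view all three racks are fully visible, the glass rack's far well is occupied, and the near wells of all the racks are free. Next I measure, combining depth with two-view rays.

```bash
python3 - <<'E'
from h import *
np.set_printoptions(precision=4,suppress=True)
t=load("top0");s=load("scene0");P=pts(t);S=pts(s)
for c,Q in((t,P),(s,S)): Q[c["depth"]<=0]=np.nan
# full top plate of racks from scene
for n,(c,Q,a) in {"jar":(s,S,(145,340,265,462)),"bot":(s,S,(268,278,345,348)),"gl":(s,S,(325,215,418,295))}.items():
    m=np.zeros((480,640),bool);m[a[1]:a[3],a[0]:a[2]]=1
    sat=cv2.cvtColor(c["image"],cv2.COLOR_BGR2HSV)
    k=(m&(abs(Q[...,2]-.032)<.005)).astype(np.uint8)
    nn,L,st,_=cv2.connectedComponentsWithStats(k);k=L==1+st[1:,4].argmax()
    q=Q[k];print(n,len(q),np.median(q[:,2]),cv2.minAreaRect((q[:,:2]*1000).astype(np.float32)))
    # z profile
ha=cv2.cvtColor(t["image"],cv2.COLOR_BGR2HSV)
def obj(n,Q,a,lo,hi,c):
    q=Q[a[1]:a[3],a[0]:a[2]].reshape(-1,3);q=q[(q[:,2]>lo)&(q[:,2]<hi)]
    zt=np.percentile(q[:,2],98);m=q[q[:,2]>zt-.005]
    (x,y),r=cv2.minEnclosingCircle((m[:,:2]*1000).astype(np.float32))
    print(n,"ztop",zt,"circ",x,y,r,"mean",m.mean(0),len(m))
obj("black s",S,(240,318,275,365),.01,.1,s);obj("white s",S,(128,315,165,360),.01,.1,s)
obj("jshort s",S,(410,205,448,255),.02,.1,s);obj("jtall s",S,(436,176,474,222),.02,.1,s)
obj("beak s",S,(325,250,360,300),.045,.1,s);obj("rbeak s",S,(340,213,378,262),.045,.1,s)
obj("black t",P,(212,254,240,272),.01,.1,t);obj("jshort t",P,(405,275,442,308),.02,.1,t);obj("jtall t",P,(455,272,495,306),.02,.1,t);obj("beak t",P,(310,255,339,282),.02,.1,t)
# two-view: cap centres in top -> epipolar check
def tri(pa,pb):
    o,d=ray(t,*pa);p,e=ray(s,*pb);A=np.stack([d,-e],1);k=np.linalg.lstsq(A,p-o,rcond=None)[0]
    a=o+k[0]*d;b=p+k[1]*e;return (a+b)/2,np.linalg.norm(a-b)
print("hotplate front, posts etc:",P[250,470],P[270,400])
b=t["image"];g=s["image"]
def cen(c,a,f):
    im=cv2.cvtColor(c["image"],cv2.COLOR_BGR2HSV)[a[1]:a[3],a[0]:a[2]].astype(int);m=f(im).astype(np.uint8)
    nn,L,st,ce=cv2.connectedComponentsWithStats(m);i=1+st[1:,4].argmax();return ce[i]+[a[0],a[1]],st[i]
dark=lambda h:h[...,2]<75
br=lambda h:(h[...,1]>100)&(h[...,2]<150)&((h[...,0]<12)|(h[...,0]>170))
wh=lambda h:(h[...,1]<60)&(h[...,2]>190)
for n,f,a,d in(("black",dark,(212,256,240,272),(245,320,272,342)),("jshort",br,(405,275,442,308),(410,205,448,235)),("jtall",wh,(455,272,495,306),(436,176,474,196))):
    x,sa=cen(t,a,f);y,sb=cen(s,d,f);print(n,x,sa,y,sb,tri(x,y))
E
```

```text
jar 2570 0.03230224414200594 ((473.8230895996094, 256.56890869140625), (88.40413665771484, 172.6976776123047), 86.25839233398438)
bot 1056 0.03237450180409074 ((473.32232666015625, 27.974802017211914), (119.62921905517578, 63.80474853515625), 0.32788366079330444)
gl 1106 0.03255060249333752 ((473.07781982421875, -155.0140380859375), (87.1763687133789, 165.9100341796875), 85.68133544921875)
black s ztop 0.08373492240408606 circ 481.84088134765625 139.66302490234375 9.490692138671875 mean [0.4811 0.1404 0.082 ] 98
white s ztop 0.08373455236522191 circ 628.3038940429688 262.36309814453125 9.622536659240723 mean [0.6275 0.2626 0.0822] 94
jshort s ztop 0.07982928448895854 circ 420.097900390625 -273.2467346191406 25.5499267578125 mean [ 0.4197 -0.2721  0.078 ] 354
jtall s ztop 0.09002802399577421 circ 426.0337829589844 -373.2220764160156 30.118820190429688 mean [ 0.4254 -0.3733  0.0881] 371
beak s ztop 0.07013375011443626 circ 472.0361328125 -66.43798828125 28.446983337402344 mean [ 0.4747 -0.0702  0.0678] 112
rbeak s ztop 0.07963597446630324 circ 514.1265869140625 -161.6991424560547 27.79
[... 410 characters left out ...]
732  0.0886] 436
beak t ztop 0.07095220918494415 circ 471.84661865234375 -64.823486328125 26.884557723999023 mean [ 0.4679 -0.0658  0.0683] 56
hotplate front, posts etc: [ 0.4515 -0.1641  0.808 ] [ 0.4652 -0.2331  0.002 ]
black [223.4    261.0875] [ 7  1 10  9 80] [254.0663 332.5   ] [  3   5  13  16 166] (array([0.4817, 0.1404, 0.0727]), np.float64(0.0006726780634958517))
jshort [424.8766 291.4242] [  8   5  25  24 462] [429.6811 220.8465] [  7   6  26  21 417] (array([ 0.4197, -0.2731,  0.0717]), np.float64(0.0009880936075912885))Traceback (most recent call last):
  File "<stdin>", line 36, in <module>
  File "<stdin>", line 31, in cen
ValueError: attempt to get argmax of an empty sequence
```

```bash
python3 - <<'E'
from h import *
np.set_printoptions(precision=3,suppress=True)
s=load("scene0");S=pts(s);S[s["depth"]<=0]=np.nan
q=S[(S[...,2]>.03)&(S[...,2]<.5)&(abs(S[...,0]-.6)<.16)&(S[...,1]>.16)]
h,xe,ye=np.histogram2d(q[:,0],q[:,1],bins=[np.arange(.44,.77,.02),np.arange(.16,.46,.02)])
print("cols y",ye[:-1]);[print("%.2f"%x,r.astype(int)) for x,r in zip(xe,h)]
E
python3 -m crank '[{"x":1.6,"y":1.7,"twist":-0.5},{"x":3.2,"y":3.3,"twist":-1.0},{"x":4.8,"y":5,"z":-0.5,"twist":-1.6},{"x":6.4,"y":6.7,"z":-1,"twist":-2.2},{"x":7.6,"y":8,"z":-1.2,"twist":-2.69}]'
python3 -m crank '[{"x":0.28,"y":0.3,"z":0},{"x":0.28,"y":0.3,"z":0}]'
python3 - <<'E'
from station import ctrl
import cv2,numpy as np
c=ctrl.capture("wrist");cv2.imwrite("pics/w1.png",c["image"]);np.savez("w1.npz",**c);print(c["intrinsics"],c["T"])
E
```

```text
cols y [0.16 0.18 0.2  0.22 0.24 0.26 0.28 0.3  0.32 0.34 0.36 0.38 0.4  0.42
 0.44]
0.44 [  0   0  41  53   0   0  63  21   0   9 231   0   0   0   0]
0.46 [  0   0  51 144  63  93 171   8   0   8  33   0   0   0   0]
0.48 [  0   0  59  43   0  13 119   0   0   0 376   0   0   0   0]
0.50 [ 0  0 48  0  0  0 60  0  0  0  0  0  0  0  0]
0.52 [ 0  0 67 10  0  0 71  0  0  0  0  0  0  0  0]
0.54 [  0   0  63  90  54  88 112   0   0   0   0   0   0   0   0]
0.56 [0 0 0 0 0 0 6 0 0 0 0 0 0 0 0]
0.58 [0 0 0 0 0 0 0 0 0 0 0 0 0 0 0]
0.60 [  0   0   0   0 102 178   0   0   0   0   0   0   0   0   0]
0.62 [  0   0   0   0  82 178   0   0   0   0   0   0   0   0   0]
0.64 [0 0 0 0 0 0 0 0 0 0 0 0 0 0 0]
0.66 [0 0 0 0 0 0 0 0 0 0 0 0 0 0 0]
0.68 [0 0 0 0 0 0 0 0 0 0 0 0 0 0 0]
0.70 [0 0 0 0 0 0 0 0 0 0 0 0 0 0 0]
0.72 [0 0 0 0 0 0 0 0 0 0 0 0 0 0 0]
0.74 [  0   0   0   0   0 124 604 546   0   0   0   0   0   0   0]
[[371.64829954   0.         315.33280553]
 [  0.         371.64829954 240.65111066]
 [  0.           0.           1.        ]] [[ 3.66362338e-01  8.84115730e-01  2.90031058e-01  3.03327890e-01]
 [-9.30471989e-01  3.48350188e-01  1.13463754e-01 -5.53418216e-01]
 [-7.17284183e-04 -3.11434621e-01  9.50267311e-01  3.73282985e-01]
 [ 0.00000000e+00  0.00000000e+00  0.00000000e+00  1.00000000e+00]]schema error: expected keys x, y, z, twist, hand
schema error: expected keys x, y, z, twist, hand
```

View pics/w1.png

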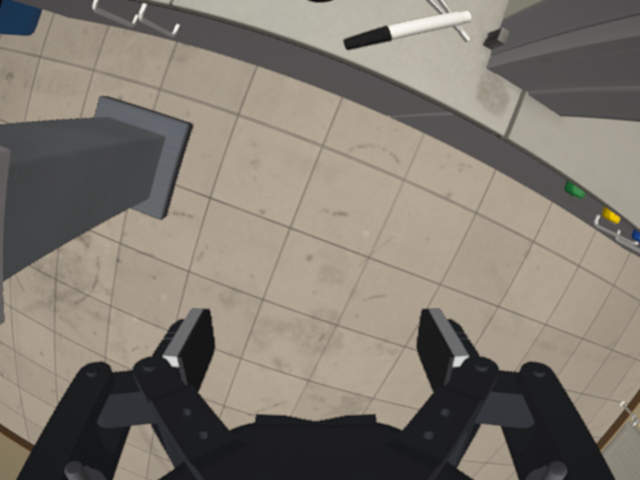

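The wrist view at the start pose shows floor and the bench edge, so the arm has not moved: every row needs all five keys. The surroundings of the white-cap bottle are clear.

```bash

python3 -m crank '[{"x":1.6,"y":1.7,"z":0,"twist":-0.5,"hand":0},{"x":3.2,"y":3.3,"z":0,"twist":-1.0,"hand":0},{"x":4.8,"y":5,"z":-0.5,"twist":-1.6,"hand":0},{"x":6.4,"y":6.7,"z":-1,"twist":-2.2,"hand":0},{"x":7.6,"y":8,"z":-1.2,"twist":-2.69,"hand":0}]'
python3 -m crank '[{"x":0.28,"y":0.3,"z":0,"twist":0,"hand":0},{"x":0.28,"y":0.3,"z":0,"twist":0,"hand":0}]'
python3 - <<'E'
from station import ctrl
import cv2,numpy as np
c=ctrl.capture("wrist");cv2.imwrite("pics/w2.png",c["image"]);np.savez("w2.npz",**c);print(c["T"]);s=ctrl.get_state();print(s["ee_pos"],s["tool_rot"],s["joint_pos"])
E
```

```text
time: 0.78
ee_pos: [0.4207, -0.3787, 0.1761]
tool_rot: [[1.0, -0.0, -0.001], [-0.0, -1.0, 0.001], [-0.001, -0.001, -1.0]]
contact_force: [-0.7, -0.0, 0.3]
gripper_width: 0.0853
finger_force: 0.0
time: 1.02
ee_pos: [0.4265, -0.3737, 0.177]
tool_rot: [[1.0, 0.002, -0.0], [0.002, -1.0, -0.0], [-0.0, 0.0, -1.0]]
contact_force: [-0.4, -0.8, 0.5]
gripper_width: 0.0851
finger_force: 0.0
[[ 1.30722435e-03  9.50263684e-01  3.11443770e-01  5.06193854e-01]
 [-9.99998951e-01  1.04768875e-03  1.00063776e-03 -3.75157906e-01]
 [ 6.24573592e-04 -3.11444751e-01  9.50264056e-01  3.43900700e-01]
 [ 0.00000000e+00  0.00000000e+00  0.00000000e+00  1.00000000e+00]]
[ 0.42562285 -0.37484583  0.1770706 ] [[ 9.99999863e-01 -1.03128871e-04 -5.13596407e-04]
 [-1.03463862e-04 -9.99999782e-01 -6.52261051e-04]
 [-5.13529028e-04  6.52314101e-04 -9.99999655e-01]] [ 35.33983668  21.09947739   0.80604753 100.67629798  -0.28539084
  58.22821111 -53.76378979]
```

View pics/w2.png

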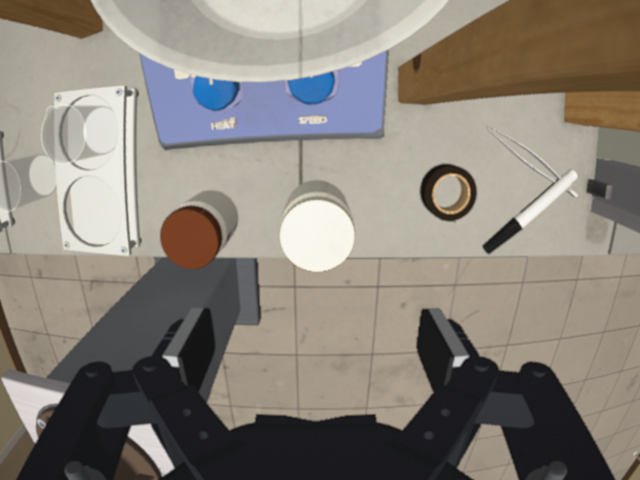

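The wrist picture shows the tall jar's lid at (317,235), the brown lid at (192,237), the bowl above the hotplate, and the glass rack with its racked beaker on the left. I'll check where the bowl rim is before descending.

```bash
cat >> h.py <<'E'
def wray(c,u,v):
    K=c["intrinsics"];x=(u-K[0,2])/K[0,0];y=(v-K[1,2])/K[1,1];r=np.hypot(x,y)+1e-9
    d=np.array([np.sin(r)*x/r,-np.sin(r)*y/r,-np.cos(r)]);return c["T"][:3,3],c["T"][:3,:3]@d
def wonz(c,u,v,z):
    o,d=wray(c,u,v);return o+d*(z-o[2])/d[2]
E
python3 - <<'E'
from h import *
np.set_printoptions(precision=4,suppress=True)
s=load("scene0");S=pts(s);S[s["depth"]<=0]=np.nan
q=S[(S[...,2]>.08)&(S[...,2]<.3)&(S[...,0]>.45)&(S[...,1]<-.2)&(S[...,1]>-.5)]
q=q[q[:,0]<.62]
for z in np.arange(.08,.26,.02):
    k=q[(q[:,2]>=z)&(q[:,2]<z+.02)]
    if len(k):print("%.2f"%z,len(k),np.percentile(k[:,0],1))
w=load("w2");print("tall",wonz(w,317,235,.087),"short",wonz(w,192,237,.077))
E
```

```text
0.08 483 0.4526510484224048
0.10 505 0.5273284871408712
0.12 593 0.5273971709240708
0.14 679 0.5270468437661425
0.16 424 0.527280515119882
0.18 173 0.5268181030250105
0.20 180 0.5270177911995301
0.22 188 0.5266636219470956
0.24 200 0.5269560822316448
tall [ 0.4263 -0.3766  0.087 ] short [ 0.4216 -0.279   0.077 ]
```

```bash
python3 - <<'E'
from h import *
s=load("scene0");S=pts(s);S[s["depth"]<=0]=np.nan
for z in (.1,.13,.16,.2,.24,.3,.4):
    k=S[(abs(S[...,2]-z)<.01)&(S[...,0]>.44)&(S[...,0]<.62)&(S[...,1]<.12)&(S[...,1]>-.56)]
    h,_,_=np.histogram2d(k[:,1],k[:,0],bins=[np.arange(-.56,.13,.04),np.arange(.44,.63,.02)])
    print(z,[("y%.2f"%(-.56+.04*i),"x%.2f"%(.44+.02*np.nonzero(r>2)[0][0])) for i,r in enumerate(h) if (r>2).any()])
E
python3 -m crank '[{"x":0,"y":0.03,"z":0,"twist":1.3,"hand":0},{"x":0,"y":0.03,"z":0,"twist":2.6,"hand":0},{"x":0,"y":0.03,"z":0,"twist":3.9,"hand":0},{"x":0,"y":0.03,"z":0,"twist":5.2,"hand":0},{"x":0,"y":0.03,"z":0,"twist":6.5,"hand":0}]' >/dev/null
python3 -m crank '[{"x":0,"y":0,"z":0,"twist":1.3,"hand":0},{"x":0,"y":0,"z":0,"twist":2.6,"hand":0},{"x":0,"y":0,"z":0,"twist":3.9,"hand":0},{"x":0,"y":0,"z":0,"twist":5.2,"hand":0},{"x":0,"y":0,"z":0,"twist":6.5,"hand":0}]' >/dev/null
python3 -m crank '[{"x":0,"y":0,"z":0,"twist":1.3,"hand":0},{"x":0,"y":0,"z":0,"twist":2.6,"hand":0},{"x":0,"y":0,"z":0,"twist":3.9,"hand":0},{"x":0,"y":0,"z":0,"twist":5.2,"hand":0},{"x":0,"y":0,"z":0,"twist":6.5,"hand":0}]' >/dev/null
python3 -m crank '[{"x":0,"y":0,"z":0,"twist":1.3,"hand":0},{"x":0,"y":0,"z":0,"twist":2.6,"hand":0},{"x":0,"y":0,"z":0,"twist":3,"hand":0},{"x":0,"y":0,"z":0,"twist":3,"hand":0}]'
```

```text
0.1 [('y-0.48', 'x0.52'), ('y-0.44', 'x0.56'), ('y-0.40', 'x0.44'), ('y-0.36', 'x0.54'), ('y-0.32', 'x0.56'), ('y-0.28', 'x0.58'), ('y-0.16', 'x0.60'), ('y0.04', 'x0.58'), ('y0.08', 'x0.58')]
0.13 [('y-0.48', 'x0.52'), ('y-0.44', 'x0.56'), ('y-0.40', 'x0.54'), ('y-0.36', 'x0.54'), ('y-0.32', 'x0.54'), ('y-0.28', 'x0.56'), ('y-0.16', 'x0.60'), ('y0.04', 'x0.58'), ('y0.08', 'x0.58')]
0.16 [('y-0.48', 'x0.52'), ('y-0.44', 'x0.54'), ('y-0.40', 'x0.52'), ('y-0.36', 'x0.52'), ('y-0.32', 'x0.52'), ('y-0.28', 'x0.54'), ('y-0.16', 'x0.60'), ('y0.04', 'x0.58'), ('y0.08', 'x0.58')]
0.2 [('y-0.48', 'x0.52'), ('y-0.16', 'x0.60'), ('y0.04', 'x0.58'), ('y0.08', 'x0.58')]
0.24 [('y-0.48', 'x0.52'), ('y-0.16', 'x0.60'), ('y0.04', 'x0.58'), ('y0.08', 'x0.58')]
0.3 [('y-0.48', 'x0.52'), ('y-0.16', 'x0.60'), ('y0.04', 'x0.58'), ('y0.08', 'x0.58')]
0.4 [('y-0.48', 'x0.52'), ('y-0.16', 'x0.60'), ('y0.04', 'x0.58'), ('y0.08', 'x0.58')]
time: 3.45
ee_pos: [0.4248, -0.3751, 0.1769]
tool_rot: [[-1.0, 0.003, -0.001], [0.003, 1.0, -0.0], [0.001, -0.0, -1.0]]
contact_force: [0.8, -0.5, -0.2]
gripper_width: 0.0854
finger_force: 0.0
```

```bash

python3 -m crank '[{"x":0,"y":0,"z":-1.5,"twist":0,"hand":0},{"x":0,"y":0,"z":-3,"twist":0,"hand":0},{"x":0,"y":0,"z":-4.3,"twist":0,"hand":0},{"x":0,"y":0,"z":-5.3,"twist":0,"hand":0},{"x":0,"y":0,"z":-6,"twist":0,"hand":0}]'
python3 -m crank '[{"x":0,"y":0,"z":0,"twist":0,"hand":0.3},{"x":0,"y":0,"z":0,"twist":0,"hand":1},{"x":0,"y":0,"z":0,"twist":0,"hand":1},{"x":0,"y":0,"z":0,"twist":0,"hand":1},{"x":0,"y":0,"z":0,"twist":0,"hand":1}]'
python3 -m crank '[{"x":0,"y":0,"z":0.1,"twist":0,"hand":1},{"x":0,"y":0,"z":0.5,"twist":0,"hand":1}]'
```

```text
time: 4.08
ee_pos: [0.4253, -0.3739, 0.0258]
tool_rot: [[-1.0, 0.003, -0.001], [0.003, 1.0, 0.0], [0.001, 0.0, -1.0]]
contact_force: [-0.7, 0.3, -0.9]
gripper_width: 0.0853
finger_force: 0.0
time: 4.7
ee_pos: [0.4272, -0.3739, 0.0282]
tool_rot: [[-1.0, 0.0, 0.002], [0.0, 1.0, -0.002], [-0.002, -0.002, -1.0]]
contact_force: [-0.6, -0.0, 6.9]
gripper_width: 0.0562
finger_force: 64.5
time: 4.95
ee_pos: [0.4256, -0.3727, 0.0393]
tool_rot: [[-1.0, -0.0, -0.001], [-0.0, 1.0, 0.001], [0.001, 0.001, -1.0]]
contact_force: [-0.8, 0.0, -1.9]
gripper_width: 0.0559
finger_force: 63.9
```

```bash

python3 -m crank '[{"x":0,"y":0,"z":1.5,"twist":0,"hand":1},{"x":0,"y":0,"z":3,"twist":0,"hand":1},{"x":0,"y":0.6,"z":4.5,"twist":0,"hand":1},{"x":0,"y":2,"z":5,"twist":0,"hand":1},{"x":0,"y":4,"z":5,"twist":0,"hand":1}]' |grep -E "ee_pos|width"
python3 -m crank '[{"x":0,"y":2,"z":0,"twist":0,"hand":1},{"x":0,"y":4,"z":0,"twist":0,"hand":1},{"x":0,"y":6,"z":0,"twist":0,"hand":1},{"x":0,"y":8,"z":0,"twist":0,"hand":1},{"x":0,"y":10,"z":0,"twist":0,"hand":1}]'|grep -E "ee_pos|width"
python3 -m crank '[{"x":0.3,"y":2,"z":0,"twist":0,"hand":1},{"x":0.8,"y":4,"z":0,"twist":0,"hand":1},{"x":1.5,"y":6,"z":0,"twist":0,"hand":1},{"x":2.2,"y":8,"z":0,"twist":0,"hand":1},{"x":2.9,"y":9.8,"z":0,"twist":0,"hand":1}]'|grep -E "ee_pos|width"
python3 -m crank '[{"x":0.5,"y":1,"z":0,"twist":0,"hand":1},{"x":0.64,"y":1.26,"z":0,"twist":0,"hand":1},{"x":0.64,"y":1.26,"z":0,"twist":0,"hand":1}]'
python3 - <<'E'
from station import ctrl
import cv2,numpy as np
from h import *
c=ctrl.capture("scene");np.savez("s1.npz",**c)
w=ctrl.capture("wrist");o=np.hstack([c["image"][150:480,60:400],w["image"][75:405,90:550]]);cv2.imwrite("pics/p3.png",o)
np.savez("w3.npz",**w)
E
```

```text
ee_pos: [0.427, -0.2732, 0.1662]
gripper_width: 0.0556
ee_pos: [0.426, -0.0216, 0.1651]
gripper_width: 0.0561
ee_pos: [0.499, 0.2237, 0.1649]
gripper_width: 0.0559
time: 7.2
ee_pos: [0.5145, 0.2529, 0.1645]
tool_rot: [[-1.0, -0.0, -0.001], [-0.0, 1.0, -0.001], [0.001, -0.001, -1.0]]
contact_force: [0.4, -0.1, -2.7]
gripper_width: 0.056
finger_force: 64.4
```

View pics/p3.png

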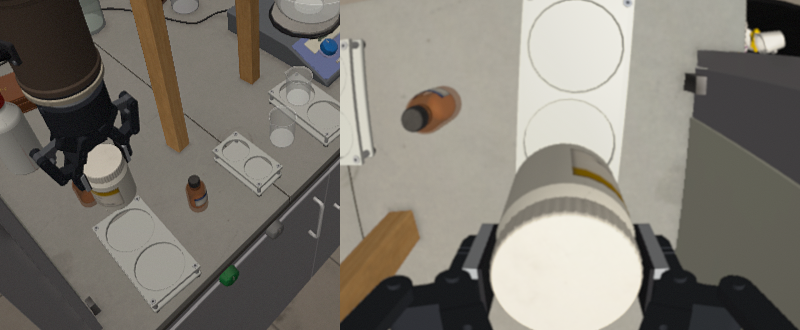

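The picture shows the jar hanging upright above the jar rack. The near hole is at (575,45) in the crop, which is (325,120) in the full wrist image. I'll check that against the computed well, then lower.

```bash
python3 - <<'E'
from h import *
w=load("w3");print(wonz(w,325,120,.032),"expected near .4329 .2593")
E
python3 -m crank '[{"x":0,"y":0.04,"z":-1,"twist":0,"hand":1},{"x":0,"y":0.04,"z":-2.2,"twist":0,"hand":1},{"x":0,"y":0.04,"z":-3.4,"twist":0,"hand":1},{"x":0,"y":0.04,"z":-4.2,"twist":0,"hand":1},{"x":0,"y":0.04,"z":-4.5,"twist":0,"hand":1}]'
python3 -m crank '[{"x":0,"y":0,"z":-0.15,"twist":0,"hand":1},{"x":0,"y":0,"z":-0.3,"twist":0,"hand":1},{"x":0,"y":0,"z":-0.45,"twist":0,"hand":1},{"x":0,"y":0,"z":-0.52,"twist":0,"hand":1},{"x":0,"y":0,"z":-0.52,"twist":0,"hand":1}]'
```

```text
[0.43195829 0.25791492 0.032     ] expected near .4329 .2593
time: 7.92
ee_pos: [0.5146, 0.2533, 0.0512]
tool_rot: [[-1.0, 0.001, -0.001], [0.001, 1.0, -0.001], [0.001, -0.001, -1.0]]
contact_force: [-0.1, -0.4, -0.5]
gripper_width: 0.0556
finger_force: 64.4
time: 8.55
ee_pos: [0.5148, 0.2544, 0.039]
tool_rot: [[-1.0, -0.0, 0.0], [-0.0, 1.0, 0.0], [-0.0, 0.0, -1.0]]
contact_force: [0.2, -0.5, -2.2]
gripper_width: 0.056
finger_force: 64.4
```

```bash

python3 -m crank '[{"x":0,"y":0,"z":-0.06,"twist":0,"hand":1},{"x":0,"y":0,"z":-0.11,"twist":0,"hand":1},{"x":0,"y":0,"z":-0.11,"twist":0,"hand":1}]' | grep -E "ee_pos|contact"
python3 -m crank '[{"x":0,"y":0,"z":-0.04,"twist":0,"hand":1},{"x":0,"y":0,"z":-0.04,"twist":0,"hand":1}]'| grep -E "ee_pos|contact"
```

```text
ee_pos: [0.5154, 0.2545, 0.0381]
contact_force: [-4.0, -4.9, 18.1]
ee_pos: [0.5155, 0.2545, 0.038]
contact_force: [-7.0, -7.6, 29.0]
```

```bash

python3 -m crank '[{"x":0,"y":0,"z":0.1,"twist":0,"hand":1},{"x":0,"y":0,"z":0.1,"twist":0,"hand":0.3},{"x":0,"y":0,"z":0.1,"twist":0,"hand":0},{"x":0,"y":0,"z":0.1,"twist":0,"hand":0},{"x":0,"y":0,"z":0.1,"twist":0,"hand":0}]' 
python3 -m crank '[{"x":0,"y":0,"z":0.5,"twist":0,"hand":0},{"x":0,"y":0,"z":1.5,"twist":0,"hand":0},{"x":0,"y":0,"z":3,"twist":0,"hand":0},{"x":0,"y":0,"z":4.5,"twist":0,"hand":0},{"x":0,"y":0,"z":5,"twist":0,"hand":0}]'| grep -E "ee_pos|contact"
python3 - <<'E'
from station import ctrl
from h import *
c=ctrl.capture("scene");np.savez("s2.npz",**c);S=pts(c);S[c["depth"]<=0]=np.nan
k=S[(S[...,2]>.085)&(S[...,2]<.115)&(abs(S[...,0]-.515)<.05)&(abs(S[...,1]-.254)<.05)]
zt=np.percentile(k[:,2],95);m=k[k[:,2]>zt-.006];print(zt,cv2.minEnclosingCircle((m[:,:2]*1000).astype(np.float32)),len(m))
E
```

```text
time: 9.8
ee_pos: [0.5148, 0.2544, 0.0376]
tool_rot: [[-1.0, -0.0, -0.0], [-0.0, 1.0, 0.0], [0.0, 0.0, -1.0]]
contact_force: [-0.4, -0.3, 0.5]
gripper_width: 0.0854
finger_force: 0.0
ee_pos: [0.5157, 0.2554, 0.1659]
contact_force: [0.5, -0.2, -0.4]
0.09942590832004601 ((514.3872680664062, 252.98825073242188), 27.708892822265625) 956
```

```bash

python3 -m crank '[{"x":-0.8,"y":-1.8,"z":0,"twist":0,"hand":0},{"x":-1.7,"y":-4,"z":0,"twist":0,"hand":0},{"x":-2.5,"y":-6.3,"z":0,"twist":0,"hand":0},{"x":-3.2,"y":-8.6,"z":0,"twist":0,"hand":0},{"x":-3.79,"y":-10.9,"z":0,"twist":0,"hand":0}]' | grep -E "ee_pos|contact"
python3 -m crank '[{"x":0,"y":-2.3,"z":0,"twist":0,"hand":0},{"x":0,"y":-4.6,"z":0,"twist":0,"hand":0},{"x":0,"y":-6.9,"z":0,"twist":0,"hand":0},{"x":0,"y":-8.9,"z":0,"twist":0,"hand":0},{"x":0,"y":-10.21,"z":0,"twist":0,"hand":0}]' | grep -E "ee_pos|contact"
python3 -m crank '[{"x":0,"y":0,"z":-1,"twist":0,"hand":0},{"x":0,"y":0,"z":-2.5,"twist":0,"hand":0},{"x":0,"y":0,"z":-4,"twist":0,"hand":0},{"x":0,"y":0,"z":-5,"twist":0,"hand":0},{"x":0,"y":0,"z":-5.44,"twist":0,"hand":0}]'| grep -E "ee_pos|contact"
python3 -m crank '[{"x":0,"y":0,"z":0,"twist":0,"hand":0.3},{"x":0,"y":0,"z":0,"twist":0,"hand":1},{"x":0,"y":0,"z":0,"twist":0,"hand":1},{"x":0,"y":0,"z":0,"twist":0,"hand":1},{"x":0,"y":0,"z":0,"twist":0,"hand":1}]'
python3 -m crank '[{"x":0,"y":0,"z":0.1,"twist":0,"hand":1},{"x":0,"y":0,"z":0.5,"twist":0,"hand":1}]'
```

```text
ee_pos: [0.4186, -0.0201, 0.1621]
contact_force: [1.2, -0.4, -0.1]
ee_pos: [0.4188, -0.276, 0.1618]
contact_force: [-0.2, 0.5, 0.0]
ee_pos: [0.4188, -0.2727, 0.0249]
contact_force: [1.1, -0.3, 0.0]
time: 12.98
ee_pos: [0.4208, -0.2736, 0.0282]
tool_rot: [[-1.0, -0.0, 0.002], [-0.0, 1.0, -0.001], [-0.002, -0.001, -1.0]]
contact_force: [-0.9, 0.9, 5.2]
gripper_width: 0.05
finger_force: 61.1
time: 13.22
ee_pos: [0.4199, -0.2735, 0.0398]
tool_rot: [[-1.0, -0.0, -0.0], [-0.0, 1.0, 0.0], [0.0, 0.0, -1.0]]
contact_force: [-0.4, -0.4, -1.2]
gripper_width: 0.0497
finger_force: 62.3
```

```bash

python3 -m crank '[{"x":0,"y":0,"z":1.5,"twist":0,"hand":1},{"x":0,"y":0,"z":3,"twist":0,"hand":1},{"x":0,"y":0.6,"z":4.5,"twist":0,"hand":1},{"x":0,"y":2,"z":5,"twist":0,"hand":1},{"x":0,"y":4,"z":5,"twist":0,"hand":1}]' |grep -E "ee_pos|width"
python3 -m crank '[{"x":0,"y":2,"z":0,"twist":0,"hand":1},{"x":0,"y":4,"z":0,"twist":0,"hand":1},{"x":0,"y":6,"z":0,"twist":0,"hand":1},{"x":0,"y":8,"z":0,"twist":0,"hand":1},{"x":0,"y":10,"z":0,"twist":0,"hand":1}]'|grep -E "ee_pos|width"
python3 -m crank '[{"x":0.2,"y":2,"z":0,"twist":0,"hand":1},{"x":0.4,"y":4,"z":0,"twist":0,"hand":1},{"x":0.51,"y":5.8,"z":0,"twist":0,"hand":1},{"x":0.51,"y":6.9,"z":0,"twist":0,"hand":1},{"x":0.51,"y":7.28,"z":0,"twist":0,"hand":1}]'|grep -E "ee_pos|width"
python3 -m crank '[{"x":0,"y":0,"z":-1,"twist":0,"hand":1},{"x":0,"y":0,"z":-2.2,"twist":0,"hand":1},{"x":0,"y":0,"z":-3.4,"twist":0,"hand":1},{"x":0,"y":0,"z":-4.2,"twist":0,"hand":1},{"x":0,"y":0,"z":-4.6,"twist":0,"hand":1}]' |grep -E "ee_pos|contact"
python3 -m crank '[{"x":0,"y":0,"z":-0.15,"twist":0,"hand":1},{"x":0,"y":0,"z":-0.3,"twist":0,"hand":1},{"x":0,"y":0,"z":-0.38,"twist":0,"hand":1},{"x":0,"y":0,"z":-0.44,"twist":0,"hand":1},{"x":0,"y":0,"z":-0.44,"twist":0,"hand":1}]' |grep -E "ee_pos|contact"
```

```text
ee_pos: [0.421, -0.1735, 0.1662]
gripper_width: 0.0498
ee_pos: [0.42, 0.0781, 0.1651]
gripper_width: 0.0498
ee_pos: [0.4323, 0.2605, 0.165]
gripper_width: 0.0497
ee_pos: [0.4328, 0.2572, 0.0487]
contact_force: [0.4, 0.6, -0.8]
ee_pos: [0.4329, 0.2586, 0.0384]
contact_force: [0.1, 1.1, -0.9]
```

```bash

python3 -m crank '[{"x":0,"y":0,"z":-0.05,"twist":0,"hand":1},{"x":0,"y":0,"z":-0.08,"twist":0,"hand":1},{"x":0,"y":0,"z":-0.08,"twist":0,"hand":1}]' |grep -E "ee_pos|contact"
```

```text
ee_pos: [0.433, 0.2589, 0.038]
contact_force: [-5.8, -4.1, 25.2]
```

```bash

python3 -m crank '[{"x":0,"y":0,"z":0.07,"twist":0,"hand":1},{"x":0,"y":0,"z":0.07,"twist":0,"hand":0.3},{"x":0,"y":0,"z":0.07,"twist":0,"hand":0},{"x":0,"y":0,"z":0.07,"twist":0,"hand":0},{"x":0,"y":0,"z":0.07,"twist":0,"hand":0}]' 
python3 -m crank '[{"x":0,"y":0,"z":0.5,"twist":0,"hand":0},{"x":0,"y":0,"z":1.5,"twist":0,"hand":0},{"x":0,"y":0,"z":3,"twist":0,"hand":0},{"x":0,"y":-0.5,"z":4.5,"twist":0,"hand":0},{"x":0,"y":-1.98,"z":5,"twist":0,"hand":0}]'| grep -E "ee_pos|contact"
python3 -m crank '[{"x":0,"y":-2.3,"z":0,"twist":0,"hand":0},{"x":0.4,"y":-4.6,"z":0,"twist":0,"hand":0},{"x":0.8,"y":-6.9,"z":0,"twist":0,"hand":0},{"x":1.2,"y":-9.2,"z":0,"twist":0,"hand":0},{"x":1.58,"y":-11,"z":0,"twist":0,"hand":0}]'| grep -E "ee_pos|contact"
python3 -m crank '[{"x":0,"y":0,"z":0,"twist":0,"hand":0},{"x":0,"y":0,"z":0,"twist":0,"hand":0}]'| grep -E "ee_pos|contact"
python3 - <<'E'
from station import ctrl
from h import *
c=ctrl.capture("scene");np.savez("s3.npz",**c);S=pts(c);S[c["depth"]<=0]=np.nan
for x,y in((.515,.254),(.4325,.259)):
    k=S[(S[...,2]>.075)&(S[...,2]<.115)&(abs(S[...,0]-x)<.04)&(abs(S[...,1]-y)<.04)]
    zt=np.percentile(k[:,2],95);m=k[k[:,2]>zt-.006];print(zt,cv2.minEnclosingCircle((m[:,:2]*1000).astype(np.float32)),len(m))
w=ctrl.capture("wrist");np.savez("w4.npz",**w);cv2.imwrite("pics/w4.png",w["image"])
E
```

```text
time: 17.35
ee_pos: [0.4328, 0.2586, 0.0379]
tool_rot: [[-1.0, -0.0, -0.0], [-0.0, 1.0, 0.0], [0.0, 0.0, -1.0]]
contact_force: [0.1, -0.0, -0.5]
gripper_width: 0.0851
finger_force: 0.0
ee_pos: [0.4335, 0.2114, 0.1662]
contact_force: [0.8, -0.6, -0.8]
ee_pos: [0.4724, -0.0685, 0.1639]
contact_force: [0.7, 0.8, 1.0]
ee_pos: [0.4723, -0.0651, 0.1636]
contact_force: [0.6, 0.8, -0.0]
0.09933964760157324 ((514.3145141601562, 253.31436157226562), 28.017271041870117) 964
0.08929350139143695 ((432.42230224609375, 258.5248107910156), 25.791404724121094) 922
```

View pics/w4.png

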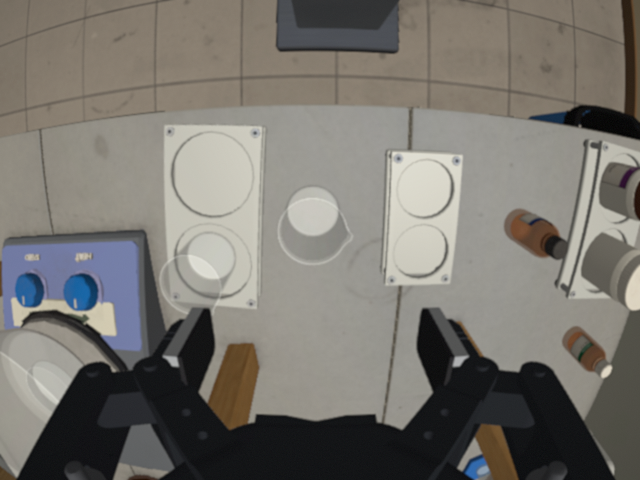

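Both jars stand at the right height in their wells. In the wrist view the loose beaker's rim is centred at about (313,231), its base at (313,212), and its lip points right to (352,237), which is world +y. I must therefore grip it along x and twist back by 90° before placing.

```bash
python3 - <<'E'
from h import *
np.set_printoptions(precision=4,suppress=True)
w=load("w4");f=lambda n,*a:print(n,wonz(w,*a))
f("rim",313,231,.068);f("rimL",277,231,.068);f("rimR",349,231,.068);f("rimT",313,197,.068);f("rimB",313,264,.068);f("base",313,212,.003);f("glass near",213.5,174,.032);f("bot near",425.5,188,.032);f("bot far",420.5,249,.032);f("glass top L corner",170,131,.032);f("R",257,131,.032)
g=cv2.cvtColor(w["image"],cv2.COLOR_BGR2GRAY)
from station import ctrl;s=ctrl.get_state();print(s["joint_pos"],s["ee_pos"],s["time"])
E
```

```text
rim [ 0.4708 -0.068   0.068 ]
rimL [ 0.4708 -0.0947  0.068 ]
rimR [ 0.4707 -0.0414  0.068 ]
rimT [ 0.4452 -0.068   0.068 ]
rimB [ 0.4969 -0.0681  0.068 ]
base [ 0.4723 -0.0684  0.003 ]
glass near [ 0.4322 -0.1505  0.032 ]
bot near [0.4436 0.0258 0.032 ]
bot far [0.4977 0.0258 0.032 ]
glass top L corner [ 0.3942 -0.1874  0.032 ]
R [ 0.398  -0.1129  0.032 ]
[ 40.2503  21.0411 -49.2506 110.6235  18.9668  56.7345  72.4359] [ 0.4723 -0.0644  0.1635] 18.95
```

```bash

python3 -m crank '[{"x":-0.04,"y":-0.06,"z":0,"twist":-1.3,"hand":0},{"x":-0.04,"y":-0.06,"z":0,"twist":-2.6,"hand":0},{"x":-0.04,"y":-0.06,"z":0,"twist":-3.9,"hand":0},{"x":-0.04,"y":-0.06,"z":0,"twist":-5.2,"hand":0},{"x":-0.04,"y":-0.06,"z":0,"twist":-6.5,"hand":0}]' | grep -E "ee_pos|contact"
python3 -m crank '[{"x":0,"y":0,"z":0,"twist":-1.3,"hand":0},{"x":0,"y":0,"z":0,"twist":-2.6,"hand":0},{"x":0,"y":0,"z":0,"twist":-3.9,"hand":0},{"x":0,"y":0,"z":0,"twist":-4.75,"hand":0},{"x":0,"y":0,"z":0,"twist":-4.75,"hand":0}]' | grep -E "ee_pos|contact|rot"
python3 -m crank '[{"x":0,"y":0,"z":-1,"twist":0,"hand":0},{"x":0,"y":0,"z":-2.3,"twist":0,"hand":0},{"x":0,"y":0,"z":-3.6,"twist":0,"hand":0},{"x":0,"y":0,"z":-4.8,"twist":0,"hand":0},{"x":0,"y":0,"z":-5.44,"twist":0,"hand":0}]'| grep -E "ee_pos|contact"
python3 -m crank '[{"x":0,"y":0,"z":0,"twist":0,"hand":0.2},{"x":0,"y":0,"z":0,"twist":0,"hand":0.35},{"x":0,"y":0,"z":0,"twist":0,"hand":1},{"x":0,"y":0,"z":0,"twist":0,"hand":1},{"x":0,"y":0,"z":0,"twist":0,"hand":1}]'
python3 -m crank '[{"x":0,"y":0,"z":0.1,"twist":0,"hand":1},{"x":0,"y":0,"z":0.5,"twist":0,"hand":1}]'
python3 -c 'from station import ctrl;print(ctrl.get_state()["joint_pos"])'
```

```text
ee_pos: [0.4713, -0.0658, 0.1633]
contact_force: [1.0, -0.1, -0.2]
ee_pos: [0.4713, -0.066, 0.1633]
tool_rot: [[-0.004, 1.0, 0.0], [1.0, 0.004, 0.0], [0.0, 0.0, -1.0]]
contact_force: [0.0, -0.0, -0.6]
ee_pos: [0.4707, -0.0667, 0.0258]
contact_force: [-0.4, -0.6, -0.8]
time: 21.45
ee_pos: [0.4723, -0.0674, 0.0285]
tool_rot: [[-0.0, 1.0, 0.002], [1.0, 0.0, -0.0], [-0.0, 0.002, -1.0]]
contact_force: [-1.8, 0.8, 6.4]
gripper_width: 0.0485
finger_force: 60.9
time: 21.7
ee_pos: [0.4712, -0.0675, 0.04]
tool_rot: [[-0.0, 1.0, -0.0], [1.0, 0.0, -0.0], [-0.0, -0.0, -1.0]]
contact_force: [-0.1, 0.2, -0.9]
gripper_width: 0.0486
finger_force: 61.9
[ 21.32444702  26.52725082 -25.43808211 119.28929513  18.21257809
  37.87975554 -16.27657725]
```

```bash

python3 -m crank '[{"x":0,"y":0,"z":1.5,"twist":0,"hand":1},{"x":0,"y":0,"z":3,"twist":0,"hand":1},{"x":0,"y":0,"z":4.5,"twist":1,"hand":1},{"x":-0.2,"y":0,"z":5,"twist":2,"hand":1},{"x":-0.6,"y":-0.4,"z":5,"twist":3.2,"hand":1}]' |grep -E "ee_pos|width"
python3 -m crank '[{"x":-0.3,"y":-0.6,"z":0,"twist":1.25,"hand":1},{"x":-0.6,"y":-1.2,"z":0,"twist":2.5,"hand":1},{"x":-0.92,"y":-1.8,"z":0,"twist":3.75,"hand":1},{"x":-0.92,"y":-2.4,"z":0,"twist":5,"hand":1},{"x":-0.92,"y":-2.8,"z":0,"twist":6.2,"hand":1}]' |grep -E "ee_pos|width"
python3 -m crank '[{"x":0,"y":-0.2,"z":0,"twist":1.1,"hand":1},{"x":0,"y":-0.2,"z":0,"twist":1.85,"hand":1},{"x":0,"y":-0.2,"z":0,"twist":1.85,"hand":1},{"x":0,"y":-0.2,"z":0,"twist":1.85,"hand":1}]' |grep -E "ee_pos|width|rot"
python3 - <<'E'
from station import ctrl
from h import *
print(ctrl.get_state()["joint_pos"])
c=ctrl.capture("scene");w=ctrl.capture("wrist");cv2.imwrite("pics/p5.png",np.hstack([c["image"][150:480,160:500],w["image"][75:405,90:550]]))
E
```

```text
ee_pos: [0.4574, -0.0768, 0.1667]
gripper_width: 0.0486
ee_pos: [0.4332, -0.1482, 0.1653]
gripper_width: 0.0487
ee_pos: [0.4333, -0.1524, 0.1649]
tool_rot: [[-1.0, 0.002, 0.0], [0.002, 1.0, -0.0], [-0.0, -0.0, -1.0]]
gripper_width: 0.0487
[ 51.08866287  18.52510934 -47.18731494 112.74221423  16.43739383
  55.5382831   85.82447961]
```

View pics/p5.png

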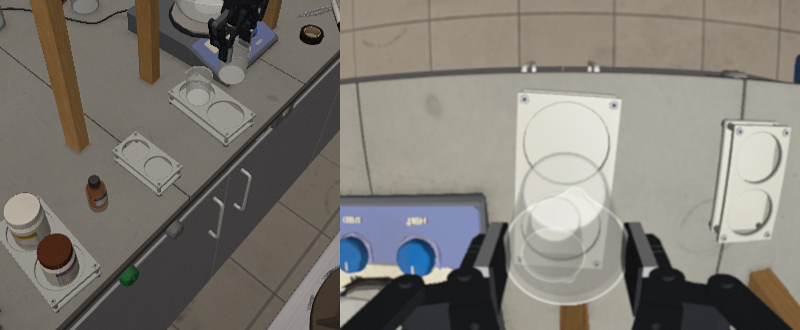

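The held beaker is upright with its lip towards the robot, in line with the free near well at (567,140) in the crop. Both jars are racked. Lowering.

```bash

python3 -m crank '[{"x":0,"y":0,"z":-1,"twist":0,"hand":1},{"x":0,"y":0,"z":-2.2,"twist":0,"hand":1},{"x":0,"y":0,"z":-3.4,"twist":0,"hand":1},{"x":0,"y":0,"z":-4.2,"twist":0,"hand":1},{"x":0,"y":0,"z":-4.6,"twist":0,"hand":1}]' |grep -E "ee_pos|contact"
python3 -m crank '[{"x":0,"y":0,"z":-0.15,"twist":0,"hand":1},{"x":0,"y":0,"z":-0.3,"twist":0,"hand":1},{"x":0,"y":0,"z":-0.38,"twist":0,"hand":1},{"x":0,"y":0,"z":-0.44,"twist":0,"hand":1},{"x":0,"y":0,"z":-0.44,"twist":0,"hand":1}]' |grep -E "ee_pos|contact"
python3 -m crank '[{"x":0,"y":0,"z":-0.05,"twist":0,"hand":1},{"x":0,"y":0,"z":-0.06,"twist":0,"hand":1},{"x":0,"y":0,"z":-0.06,"twist":0,"hand":1}]' |grep -E "ee_pos|contact"
```

```text
ee_pos: [0.4329, -0.1521, 0.0487]
contact_force: [-0.8, 0.0, -0.8]
ee_pos: [0.4335, -0.1525, 0.0387]
contact_force: [-0.1, -0.4, -0.9]
ee_pos: [0.4341, -0.1525, 0.0385]
contact_force: [-4.9, 0.3, 22.8]
```

```bash

python3 -m crank '[{"x":0,"y":0,"z":0.06,"twist":0,"hand":1},{"x":0,"y":0,"z":0.06,"twist":0,"hand":0.3},{"x":0,"y":0,"z":0.06,"twist":0,"hand":0},{"x":0,"y":0,"z":0.06,"twist":0,"hand":0},{"x":0,"y":0,"z":0.06,"twist":0,"hand":0}]'  |grep -E "ee_pos|contact|width"
python3 -m crank '[{"x":0,"y":0,"z":0.5,"twist":0,"hand":0},{"x":0,"y":0,"z":1.5,"twist":0,"hand":0},{"x":0,"y":0,"z":3,"twist":0,"hand":0},{"x":0,"y":0.5,"z":4.5,"twist":0,"hand":0},{"x":0,"y":2,"z":5,"twist":0,"hand":0}]'| grep -E "ee_pos|contact"
python3 -m crank '[{"x":0.4,"y":2.2,"z":0,"twist":0,"hand":0},{"x":0.8,"y":4.4,"z":0,"twist":0,"hand":0},{"x":1.3,"y":6.6,"z":0,"twist":0,"hand":0},{"x":1.7,"y":8.6,"z":0,"twist":0,"hand":0},{"x":1.94,"y":9.7,"z":0,"twist":0,"hand":0}]'| grep -E "ee_pos|contact"
python3 -m crank '[{"x":0,"y":0,"z":0,"twist":0,"hand":0},{"x":0,"y":0,"z":0,"twist":0,"hand":0}]'| grep -E "ee_pos|rot"
python3 - <<'E'
from station import ctrl
from h import *
print(ctrl.get_state()["joint_pos"])
c=ctrl.capture("scene");w=ctrl.capture("wrist");cv2.imwrite("pics/p6.png",np.hstack([c["image"][150:480,220:500],w["image"][75:405,60:580]]));np.savez("w6.npz",**w);np.savez("s6.npz",**c)
S=pts(c);S[c["depth"]<=0]=np.nan
k=S[(S[...,2]>.05)&(S[...,2]<.11)&(abs(S[...,0]-.434)<.036)&(abs(S[...,1]+.152)<.04)]
print(len(k),np.percentile(k[:,2],[50,95,99]))
E
```

```text
ee_pos: [0.4333, -0.1524, 0.0384]
contact_force: [0.1, 0.6, -0.0]
gripper_width: 0.0854
ee_pos: [0.4346, -0.1032, 0.1662]
contact_force: [1.2, 0.1, -0.4]
ee_pos: [0.4818, 0.1435, 0.1646]
contact_force: [0.2, -1.3, 0.9]
ee_pos: [0.4817, 0.1393, 0.1638]
tool_rot: [[-1.0, 0.0, -0.0], [0.0, 1.0, -0.001], [0.0, -0.001, -1.0]]
[ 15.50227265  23.70817082 -49.56365456 107.42048009  21.06429853
  58.50220523  47.0561097 ]
548 [0.06581128 0.07886305 0.08035165]
```

View pics/p6.png

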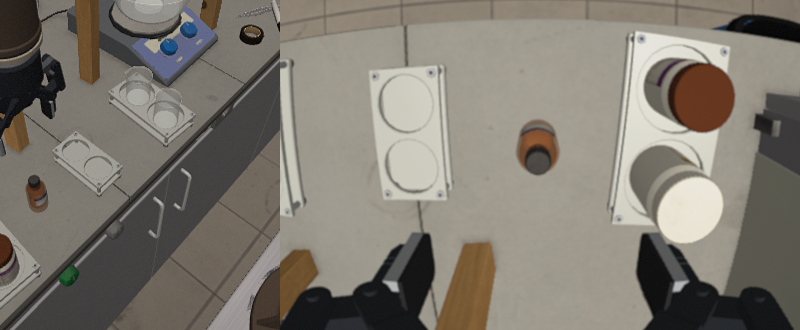

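The loose beaker now stands in the near well with its rim at 79 mm. The black cap is at (318,235) in the full wrist frame, the same pixel at which the first jar was centred, so the tool is aligned.

```bash

python3 -m crank '[{"x":0,"y":0.02,"z":-1,"twist":0,"hand":0},{"x":0,"y":0.02,"z":-2.3,"twist":0,"hand":0},{"x":0,"y":0.02,"z":-3.6,"twist":0,"hand":0},{"x":0,"y":0.02,"z":-4.8,"twist":0,"hand":0},{"x":0,"y":0.02,"z":-5.56,"twist":0,"hand":0}]'| grep -E "ee_pos|contact"
python3 -m crank '[{"x":0,"y":0,"z":0,"twist":0,"hand":0.2},{"x":0,"y":0,"z":0,"twist":0,"hand":0.4},{"x":0,"y":0,"z":0,"twist":0,"hand":0.5},{"x":0,"y":0,"z":0,"twist":0,"hand":1},{"x":0,"y":0,"z":0,"twist":0,"hand":1}]'
python3 -m crank '[{"x":0,"y":0,"z":0,"twist":0,"hand":1},{"x":0,"y":0,"z":0,"twist":0,"hand":1},{"x":0,"y":0,"z":0.1,"twist":0,"hand":1},{"x":0,"y":0,"z":0.5,"twist":0,"hand":1}]'
```

```text
ee_pos: [0.4815, 0.1392, 0.0234]
contact_force: [-0.3, 0.7, 0.2]
time: 28.65
ee_pos: [0.4827, 0.1407, 0.0257]
tool_rot: [[-1.0, 0.0, 0.002], [0.0, 1.0, -0.0], [-0.002, -0.0, -1.0]]
contact_force: [-0.9, -1.5, 10.1]
gripper_width: 0.0303
finger_force: 58.5
time: 29.15
ee_pos: [0.4815, 0.1404, 0.0372]
tool_rot: [[-1.0, -0.0, -0.001], [-0.0, 1.0, -0.0], [0.001, -0.0, -1.0]]
contact_force: [0.4, -0.0, -0.5]
gripper_width: 0.0302
finger_force: 59.4
```

```bash

python3 -m crank '[{"x":0,"y":0,"z":1.5,"twist":0,"hand":1},{"x":0,"y":0,"z":3,"twist":0,"hand":1},{"x":0,"y":-0.4,"z":4.2,"twist":0,"hand":1},{"x":0.2,"y":-1.5,"z":4.5,"twist":0,"hand":1},{"x":0.5,"y":-3,"z":4.5,"twist":0,"hand":1}]' |grep -E "ee_pos|width"
python3 -m crank '[{"x":0.24,"y":-1,"z":0,"twist":0,"hand":1},{"x":0.24,"y":-1.51,"z":0,"twist":0,"hand":1},{"x":0.24,"y":-1.51,"z":0,"twist":0,"hand":1}]' |grep -E "ee_pos|width|rot"
python3 -m crank '[{"x":0,"y":0,"z":-1,"twist":0,"hand":1},{"x":0,"y":0,"z":-2,"twist":0,"hand":1},{"x":0,"y":0,"z":-3,"twist":0,"hand":1},{"x":0,"y":0,"z":-3.8,"twist":0,"hand":1},{"x":0,"y":0,"z":-4.1,"twist":0,"hand":1}]' |grep -E "ee_pos|contact"
python3 -m crank '[{"x":0,"y":0,"z":-0.15,"twist":0,"hand":1},{"x":0,"y":0,"z":-0.28,"twist":0,"hand":1},{"x":0,"y":0,"z":-0.36,"twist":0,"hand":1},{"x":0,"y":0,"z":-0.42,"twist":0,"hand":1},{"x":0,"y":0,"z":-0.42,"twist":0,"hand":1}]' |grep -E "ee_pos|contact"
```

```text
ee_pos: [0.4948, 0.066, 0.1512]
gripper_width: 0.0302
ee_pos: [0.5001, 0.0275, 0.1497]
tool_rot: [[-1.0, 0.001, -0.0], [0.001, 1.0, 0.0], [0.0, 0.0, -1.0]]
gripper_width: 0.0298
ee_pos: [0.4995, 0.0294, 0.0463]
contact_force: [0.3, -0.5, 0.5]
ee_pos: [0.5004, 0.0278, 0.0366]
contact_force: [-0.6, -0.5, -1.6]
```

```bash

python3 -m crank '[{"x":0,"y":0,"z":-0.04,"twist":0,"hand":1},{"x":0,"y":0,"z":-0.07,"twist":0,"hand":1},{"x":0,"y":0,"z":-0.07,"twist":0,"hand":1}]' |grep -E "ee_pos|contact"
```

```text
ee_pos: [0.501, 0.0278, 0.0358]
contact_force: [-2.9, -1.1, 13.0]
```

```bash

python3 -m crank '[{"x":0,"y":0,"z":0.05,"twist":0,"hand":1},{"x":0,"y":0,"z":0.05,"twist":0,"hand":0.5},{"x":0,"y":0,"z":0.05,"twist":0,"hand":0},{"x":0,"y":0,"z":0.05,"twist":0,"hand":0},{"x":0,"y":0,"z":0.05,"twist":0,"hand":0}]'  |grep -E "ee_pos|contact|width"
python3 -m crank '[{"x":0,"y":0,"z":0.5,"twist":0,"hand":0},{"x":0,"y":0,"z":1.5,"twist":0,"hand":0},{"x":0,"y":0,"z":3,"twist":0,"hand":0},{"x":0,"y":0.5,"z":4.5,"twist":0,"hand":0},{"x":0,"y":2,"z":5,"twist":0,"hand":0}]'| grep -E "ee_pos|contact"
python3 -m crank '[{"x":0,"y":1.8,"z":0,"twist":0,"hand":0},{"x":0,"y":3.6,"z":0,"twist":0,"hand":0},{"x":0.5,"y":5.4,"z":0,"twist":0,"hand":0},{"x":1.7,"y":6.8,"z":0,"twist":0,"hand":0},{"x":3.2,"y":7.38,"z":0,"twist":0,"hand":0}]'| grep -E "ee_pos|contact"
python3 -m crank '[{"x":1.4,"y":0,"z":0,"twist":0,"hand":0},{"x":1.92,"y":0,"z":0,"twist":0,"hand":0},{"x":1.92,"y":0,"z":0,"twist":0,"hand":0},{"x":1.92,"y":0,"z":0,"twist":0,"hand":0}]'| grep -E "ee_pos|rot|contact"
python3 - <<'E'
from station import ctrl
from h import *
print(ctrl.get_state()["joint_pos"])
c=ctrl.capture("scene");w=ctrl.capture("wrist");cv2.imwrite("pics/p7.png",np.hstack([c["image"][150:480,60:340],w["image"][75:405,60:580]]));np.savez("w7.npz",**w);np.savez("s7.npz",**c)
E
```

```text
ee_pos: [0.5003, 0.0278, 0.0359]
contact_force: [0.4, -0.3, 0.3]
gripper_width: 0.0853
ee_pos: [0.5017, 0.077, 0.1639]
contact_force: [1.1, 0.0, 0.5]
ee_pos: [0.58, 0.2657, 0.1624]
contact_force: [0.0, 0.3, 1.2]
ee_pos: [0.6271, 0.2626, 0.1615]
tool_rot: [[-1.0, -0.001, -0.0], [-0.001, 1.0, 0.0], [0.0, 0.0, -1.0]]
contact_force: [-0.4, -0.2, -0.1]
[ -1.40866124  39.10993929 -44.23686422  82.10555181  27.88566506
  70.06702167  41.34745783]
```

View pics/p7.png

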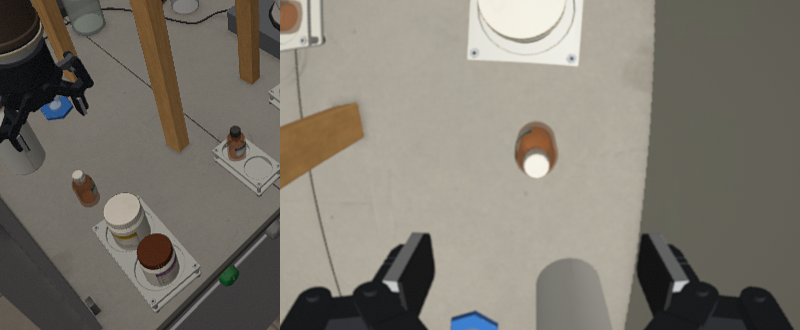

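The white cap is at (317,239) in the full wrist frame, within 2-3 mm of the alignment point. The black-cap bottle stands in the far well of the bottle rack.

```bash

python3 -m crank '[{"x":0.05,"y":0,"z":-1,"twist":0,"hand":0},{"x":0.05,"y":0,"z":-2.3,"twist":0,"hand":0},{"x":0.05,"y":0,"z":-3.6,"twist":0,"hand":0},{"x":0.05,"y":0,"z":-4.8,"twist":0,"hand":0},{"x":0.05,"y":0,"z":-5.46,"twist":0,"hand":0}]'| grep -E "ee_pos|contact"
python3 -m crank '[{"x":0,"y":0,"z":0,"twist":0,"hand":0.2},{"x":0,"y":0,"z":0,"twist":0,"hand":0.4},{"x":0,"y":0,"z":0,"twist":0,"hand":0.5},{"x":0,"y":0,"z":0,"twist":0,"hand":1},{"x":0,"y":0,"z":0,"twist":0,"hand":1}]'| grep -E "ee_pos|contact|width"
python3 -m crank '[{"x":0,"y":0,"z":0,"twist":0,"hand":1},{"x":0,"y":0,"z":0,"twist":0,"hand":1},{"x":0,"y":0,"z":0.1,"twist":0,"hand":1},{"x":0,"y":0,"z":0.5,"twist":0,"hand":1}]'
```

```text
ee_pos: [0.6285, 0.2619, 0.0233]
contact_force: [0.4, -0.8, 0.3]
ee_pos: [0.6302, 0.2629, 0.0261]
contact_force: [-1.6, -0.2, 7.0]
gripper_width: 0.0299
time: 36.0
ee_pos: [0.6293, 0.2619, 0.0369]
tool_rot: [[-1.0, -0.0, -0.001], [-0.0, 1.0, -0.001], [0.001, -0.001, -1.0]]
contact_force: [0.9, -0.5, -0.8]
gripper_width: 0.03
finger_force: 59.3
```

```bash

python3 -m crank '[{"x":0,"y":0,"z":1.5,"twist":0,"hand":1},{"x":0,"y":0,"z":3,"twist":0,"hand":1},{"x":-0.4,"y":0,"z":4.6,"twist":0,"hand":1},{"x":-1.8,"y":0,"z":5,"twist":0,"hand":1},{"x":-3.6,"y":-0.4,"z":5,"twist":0,"hand":1}]' |grep -E "ee_pos|width"
python3 -m crank '[{"x":-1.6,"y":-1,"z":0,"twist":0,"hand":1},{"x":-2.8,"y":-2.4,"z":0,"twist":0,"hand":1},{"x":-3.5,"y":-4.2,"z":0,"twist":0,"hand":1},{"x":-3.78,"y":-6,"z":0,"twist":0,"hand":1},{"x":-3.78,"y":-7.8,"z":0,"twist":0,"hand":1}]' |grep -E "ee_pos|width"
python3 -m crank '[{"x":0,"y":-0.8,"z":0,"twist":0,"hand":1},{"x":0,"y":-1.19,"z":0,"twist":0,"hand":1},{"x":0,"y":-1.19,"z":0,"twist":0,"hand":1}]' |grep -E "ee_pos|width|rot"
python3 -m crank '[{"x":0,"y":0,"z":-1.2,"twist":0,"hand":1},{"x":0,"y":0,"z":-2.4,"twist":0,"hand":1},{"x":0,"y":0,"z":-3.5,"twist":0,"hand":1},{"x":0,"y":0,"z":-4.3,"twist":0,"hand":1},{"x":0,"y":0,"z":-4.6,"twist":0,"hand":1}]' |grep -E "ee_pos|contact"
python3 -m crank '[{"x":0,"y":0,"z":-0.15,"twist":0,"hand":1},{"x":0,"y":0,"z":-0.28,"twist":0,"hand":1},{"x":0,"y":0,"z":-0.36,"twist":0,"hand":1},{"x":0,"y":0,"z":-0.42,"twist":0,"hand":1},{"x":0,"y":0,"z":-0.42,"twist":0,"hand":1}]' |grep -E "ee_pos|contact"
```

```text
ee_pos: [0.5394, 0.2537, 0.1638]
gripper_width: 0.0296
ee_pos: [0.4445, 0.0561, 0.1627]
gripper_width: 0.0299
ee_pos: [0.4452, 0.0277, 0.1623]
tool_rot: [[-1.0, 0.0, 0.0], [0.0, 1.0, 0.0], [-0.0, 0.0, -1.0]]
gripper_width: 0.0299
ee_pos: [0.4446, 0.0291, 0.0463]
contact_force: [0.4, -0.9, -1.4]
ee_pos: [0.4452, 0.0275, 0.0366]
contact_force: [0.6, 0.0, -0.4]
```

```bash

python3 -m crank '[{"x":0,"y":0,"z":-0.04,"twist":0,"hand":1},{"x":0,"y":0,"z":-0.07,"twist":0,"hand":1},{"x":0,"y":0,"z":-0.07,"twist":0,"hand":1}]' |grep -E "ee_pos|contact"
python3 -m crank '[{"x":0,"y":0,"z":-0.02,"twist":0,"hand":1},{"x":0,"y":0,"z":-0.02,"twist":0,"hand":1}]' |grep -E "ee_pos|contact"
```

```text
ee_pos: [0.4459, 0.0276, 0.0359]
contact_force: [-3.6, -1.9, 17.7]
ee_pos: [0.446, 0.0277, 0.0358]
contact_force: [-5.2, -1.9, 26.6]
```

```bash

python3 -m crank '[{"x":0,"y":0,"z":0.07,"twist":0,"hand":1},{"x":0,"y":0,"z":0.07,"twist":0,"hand":0.5},{"x":0,"y":0,"z":0.07,"twist":0,"hand":0},{"x":0,"y":0,"z":0.07,"twist":0,"hand":0},{"x":0,"y":0,"z":0.07,"twist":0,"hand":0}]'  |grep -E "ee_pos|contact|width"
python3 -m crank '[{"x":0,"y":0,"z":0.5,"twist":0,"hand":0},{"x":0,"y":0,"z":1.5,"twist":0,"hand":0},{"x":0,"y":0,"z":3,"twist":0,"hand":0},{"x":-0.5,"y":0,"z":5,"twist":0,"hand":0},{"x":-1.5,"y":-0.5,"z":7,"twist":0,"hand":0}]'| grep -E "ee_pos|contact"
python3 -m crank '[{"x":-0.5,"y":-1,"z":0,"twist":0,"hand":0},{"x":-0.5,"y":-1,"z":0,"twist":0,"hand":0},{"x":-0.5,"y":-1,"z":0,"twist":0,"hand":0}]'| grep -E "ee_pos|contact"
python3 - <<'E'
from station import ctrl
from h import *
c=ctrl.capture("scene");S=pts(c);S[c["depth"]<=0]=np.nan;cv2.imwrite("pics/p8.png",c["image"])
for n,x,y,h in(("tall",.5147,.254,.087),("short",.4329,.2593,.077),("black",.5013,.0282,.082),("white",.4453,.0278,.082),("beaker",.434,-.152,.068),("racked",.512,-.158,.068)):
    k=S[(S[...,2]>h-.005)&(S[...,2]<h+.03)&(abs(S[...,0]-x)<.04)&(abs(S[...,1]-y)<.04)]
    if len(k)<5: print(n,"few");continue
    zt=np.percentile(k[:,2],95);m=k[k[:,2]>zt-.006];print(n,zt-h,np.array(cv2.minEnclosingCircle((m[:,:2]*1000).astype(np.float32))[0])/1000-[x,y],len(m))
E
```

```text
ee_pos: [0.445, 0.0276, 0.0359]
contact_force: [-0.7, 0.8, -0.0]
gripper_width: 0.0852
ee_pos: [0.4076, 0.0163, 0.2132]
contact_force: [-0.5, -1.5, 0.5]
ee_pos: [0.3952, -0.0095, 0.2113]
contact_force: [-0.5, -0.5, 0.2]
tall 0.012476383905566393 [-0.00054344 -0.00091782] 954
short 0.012306732085885563 [-0.00033027 -0.00064116] 924
black 0.011566528708945506 [-0.00130677 -0.00063357] 80
white 0.011792082213354704 [-0.00032307 -0.00026371] 90
beaker 0.011617885481382137 [-0.00214752 -0.00288962] 144
racked 0.011444208503253561 [-0.00100412 -0.00567097] 86
```

View pics/p8.png

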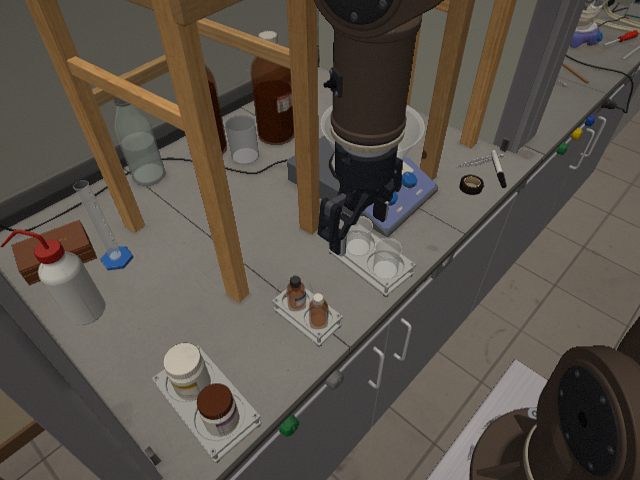

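The final view shows the jars at (185,368) and (216,408), the bottles at (296,295) and (319,312), and the beakers at (360,238) and (388,258). All are upright in their wells with tops about 10 mm above standing height, and the arm is clear.

```bash
python3 -c 'from station import ctrl;print(ctrl.job_done())'
```

```text
the job is handed in; nothing more can be done
None
```

I racked both bottles, both jars and the loose beaker upright in their own racks, left the racked beaker standing in its well, and handed the job in at about 40 s of robot time; the hand-in returned no verdict.

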